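Hook the telescoping square on the pastry slab and hold it out at its second stop

TASK

I want to mark a dough length from the back edge of the marble slab: lay the telescoping square flush on the slab's back left corner, with its hook against the back edge, its sleeve along the left edge and the bar still pushed in. Then squeeze the red button on its handle, pull the bar out past the first stop to the second, and finish while still holding the handle squeezed at the second stop, pulled taut so that the hook bears on the slab. Leave the tins, the mug and the soap bottle alone.

Things in the scene. Friction and masses are not known exactly. Their poses are not given: they have to be found in the camera images.
- gauge: telescoping L-shaped square, loose on the worktop, 0.34 kg, aluminium sleeve, black hook and handle. Origin: inside corner of the L, on its underside; x along the sleeve towards the hook, z up, y away from the inside of the L. The sleeve fills x -115 to 0, y 0 to 24, z 0 to 36 mm. Its face y = 0 is to lie along the slab's left edge, the hook's face x = 0 on the back edge.
- gauge_sleeve (a point): middle of the sleeve (square's x -60, y 12, z 27 mm), near the centre of mass: the place to carry it by its sides, 24 mm apart in y. Keep the fingertips 16 mm or more above the worktop so that they clear the slab. Axes as gauge.
- gauge_hook (a point): middle of the hook's inner face (square's x 0, y -36, z 10 mm). The black hook fills x 0 to 16, y -72 to 24, z 0 to 20 mm (up to 36 mm at the sleeve's end). Axes as gauge.
- gauge_handle (a point): grip point in the middle of the black handle (50 x 24 mm, 1 to 36 mm high, at the square's x -145, y 13.5, z 27 mm with the bar in; moves with the bar). Fingers close along the square's y: one on the red button on the +y side (34 mm long, 8 to 34 mm high), one on the plain -y side; 25 mm apart with the button in, 30 mm with it out. Axes as gauge.
- gauge_bar (a joint): how far the bar with the handle is out of the sleeve (towards the square's -x), m: 0 home, where it starts, latched; 0.040 first stop; 0.080 second stop, also the end of travel. A rewind spring of 2 to 3.2 N and about 1 N of friction hold it back. Button out: moved slowly, it latches within 1 mm at each stop; button held in: it runs freely past them.
- gauge_button (a joint): how far the red button is in, m: 0 out, 0.005 fully in; the latch is clear from 0.004. Its spring takes 3 to 6 N. It moves in along the square's -y.
- slab: white marble pastry slab, 170 (x) x 150 (y) x 12 mm high, too heavy to move. Origin: centre of its underside. x points to the back edge, y to the left edge, z up.
- slab_corner (a point): the slab's back left corner, at worktop height; axes as slab. When the square is laid home its origin is here and its axes agree with the slab's.
- tuna_tin: flat tin, diameter 86, 40 mm high, stands to the right in front; to be left alone. Origin at the centre of its underside.
- mug: dark mug, 92 x 121 x 94 mm, stands behind; to be left alone. Origin at the centre of its underside.
- beans_tin: tin, diameter 75, 58 mm high, stands to the right in front; to be left alone. Origin at the centre of its underside.
- soap_pump: clear soap bottle with a pump, 38 x 65 x 150 mm, stands behind; to be left alone. Origin at the centre of its underside.

How it is judged:
On the way, in this order (a step that is already met when the one before it is completed fails the run):
1. the square lies flush on the slab's back left corner (within 4 mm and 2.9 degrees), bar still in (x of gauge in the frame of slab_corner between -0.004 and 0.004 m and y of gauge in the frame of slab_corner between -0.004 and 0.004 m and z of gauge in the frame of slab_corner below 0.004 m and angle between the x axis of gauge and the x axis of slab, either way round below 0.05 rad and angle between gauge's own z axis and vertical below 0.06 rad and value of joint gauge_bar below 0.012 m), for 0.1 s.
2. with the button squeezed, the bar comes out past the first stop while the square stays on the corner (x of gauge in the frame of slab_corner between -0.006 and 0.006 m and y of gauge in the frame of slab_corner between -0.006 and 0.006 m and z of gauge in the frame of slab_corner below 0.004 m and angle between the x axis of gauge and the x axis of slab, either way round below 0.06 rad and angle between gauge's own z axis and vertical below 0.06 rad and value of joint gauge_bar above 0.045 m and value of joint gauge_button above 0.003 m), for 0.05 s.
At the end, for the whole second after the job is handed in: The square still lies flush on the slab's back left corner (within 4 mm and 2.9 degrees, flat on the worktop), the bar is out to the second stop (77 mm or more) and at rest, the fingers hold the handle with the button squeezed at least 3 mm in, and the square bears on the slab with more than 1.5 N (x of gauge in the frame of slab_corner between -0.004 and 0.004 m and y of gauge in the frame of slab_corner between -0.004 and 0.004 m and z of gauge in the frame of slab_corner below 0.004 m and angle between the x axis of gauge and the x axis of slab, either way round below 0.05 rad and angle between gauge's own z axis and vertical below 0.06 rad and value of joint gauge_bar above 0.077 m and value of joint gauge_button above 0.003 m and contact force between the fingers and gauge above 2 N and contact force between gauge and slab above 1.5 N and velocity of joint gauge_bar below 0.01 m/s); the arm keeps its last pose, push and grip.
It fails at once if the flat tuna tin is shoved (moved more than 30 mm) (distance of tuna_tin from where it was at the start of the episode above 0.03 m).
It fails at once if the dark mug is shoved (moved more than 30 mm) (distance of mug from where it was at the start of the episode above 0.03 m).
It fails at once if the bean tin is shoved (moved more than 30 mm) (distance of beans_tin from where it was at the start of the episode above 0.03 m).
It fails at once if the clear soap bottle is shoved (moved more than 30 mm) (distance of soap_pump from where it was at the start of the episode above 0.03 m).
It also fails if it takes over 51 s, if anything falls off the work surface, if the arm or the gripper's body presses on something with over 40 N, if the wrist force passes 120 N, or if a joint passes its speed limit or range.

ROBOT

A 6-joint arm with a two-finger parallel gripper is mounted at the origin on a cart in front of the work surface, level with it; the furniture and walls round the work are solid. World frame = base frame: x ahead of the robot, y to its left, z up, the work surface at z = 0. Lengths are in m, angles in rad, forces in N, time in s.
With the tool pointing down it reaches from about 0.3 to 0.775 m from the base axis. Payload 14.6 kg.
Tool frame: the origin (TCP) lies at the very end of the fingers, on their centre line; the grasp point (between the pads) lies 19 mm behind it (bot.hold_point_z is the distance from the TCP to the grasp point, in m); z points along the fingers, y is the line along which they close (so a half turn about z gives the same grasp; the last joint's range is limited). The gripper opens to 94 mm and grips with 3 to 60 N. Pads are 16 mm wide; open, the fingers measure 119 mm over their backs; the gripper's body (75 mm by 177 mm) begins 78 mm behind the grasp point.
Start: joints at [-1.265, 0.3, 1.521, -0, 1.321, -0.067], TCP at [0.2, -0.512, 0.205] pointing down, gripper open.
Joint ranges: [-3.03, 3.03], [-0.79, 2.21], [0.23, 2.52], [-1.04, 4.18], [0, 3.07], [-2.55, 2.55]. Speed limits (rad/s): [2.22, 2.22, 2.57, 3.14, 3.14, 3.14].

INTERFACE

Orientations are given as a rotation vector (axis times angle).
In Python, from bench import bot gives the robot as it stands.
- The arm moves only by the tool jog_arm, never from a script. Its argument "motion" is a list of rows, each an object of numbers: "rx", "ry", "rz": the turn, a rotation vector about the tool's x, y, z in rad; "dx", "dy", "dz": the shift along the tool's x, y, z in mm; "fingers": the finger opening in mm, from 0 to 94. In form: [{"rx": .., "ry": .., "rz": .., "dx": .., "dy": .., "dz": .., "fingers": ..}, ...]. A call has 1 to 8 rows; each row shifts and turns the commanded pose from where the row before left it, along the tool's axes as they then stand; what a row does not reach is not made up. A row lasts 1/12 s, in which the tool goes at most 41.7 mm and 7.16 degrees, less where a joint would pass 70% of its speed; a pose out of reach is approached as far as the arm can. A call is refused whole if a number of a shift passes 41.7 or a number of a turn 0.125, either way. A call with a gripper value outside its range is refused whole. The fingers move at their own pace and stop on an object; the grip force is fixed at half the most. Time passes only in rows, so rows that do not move let the fingers close. It gives the time, the measured TCP pose, the force, the opening and the grip force at its end, in the units of the state.
- bot.read_state(): the state, without advancing time (a new reading comes with each control period).
- bot.grab_frame(name): name is "scene" or "top"; returns a dict with "frame" (400x640x3 uint8, blue, green, red), "z_map" (400x640 float32, m along the optical axis (not along the pixel's ray), 0 where there is no reading), "fx", "fy", "cx", "cy" (pixels), "position" and "rotation" of the camera in the world. Camera axes: x right, y down, z forward; pixel columns grow to the right and rows downward; lengths in m; the calibration is good to about 2 mm. A picture is of the moment at which its call begins.
- bot.close_job(): hands the job in; it is judged then, once.
The state is a dict: "clock": time; "joint_positions": joint angles; "qvel": joint speeds; "effort": joint torques, N m; "position": TCP position; "tool_rot": TCP orientation; "ft_force": force on the tool from outside, world axes, zero at the start; "ft_torque": the same for the moment, N m; "grip_width": finger opening in m; "grip_force": force on a finger pad.
Only numpy, scipy, OpenCV 4.12 (cv2) and the standard library are available. Lean on these libraries where they do the work, as an engineer would, in place of code of your own. Each camera call takes 0.05 s, during which the arm holds its last target. There are 200 camera calls.

## Working session

There is one attempt and no reset: what is moved stays moved. The work goes in short steps, Python scripts to look and compute and a tool call to move; the robot and the scene stay as the last step left them, time stands still between calls to the robot, and variables do not carry over. Pictures are saved under pics/ and viewed, at most 10 in all, crops included, and the job is handed in when it is done.

Besides the shell and the picture viewer there is one more tool, called after "Call:" as name(argument=value, ...) on one line, values as JSON. jog_arm: Moves the arm, as the interface text tells. Its arguments: {"type":"object","properties":{"motion":{"type":"array","items":{"type":"object","properties":{"rx":{"type":"number"},"ry":{"type":"number"},"rz":{"type":"number"},"dx":{"type":"number"},"dy":{"type":"number"},"dz":{"type":"number"},"fingers":{"type":"number"}}}}},"required":["motion"]}

```bash
mkdir -p pics; ls; python3 - <<'E'
from bench import bot
import cv2,numpy as np,pickle
print(bot.read_state(), bot.hold_point_z)
for n in("scene","top"):
    f=bot.grab_frame(n); cv2.imwrite(f"pics/{n}0.png",f["frame"]); pickle.dump(f,open(f"{n}0.pkl","wb"))
    print(n,f["fx"],f["fy"],f["cx"],f["cy"],f["position"],f["rotation"])
E
```

```text
pics
{'clock': 0.0, 'joint_positions': array([-1.26458270e+00,  3.00464501e-01,  1.52160999e+00,  2.87920170e-06,
        1.32070294e+00, -6.66028266e-02]), 'qvel': array([-0.00068606,  0.00073809, -0.00031847,  0.00064334, -0.00148856,
        0.00087062]), 'effort': array([ 1.29954356e-04, -5.31808734e+01, -3.52736843e+01,  7.08307000e-02,
        2.43933045e-02, -8.85335999e-05]), 'position': array([ 0.20024507, -0.51195549,  0.20487773]), 'tool_rot': array([-3.08601241e+00, -5.82013925e-01,  2.17998569e-04]), 'ft_force': array([ 0.00548117, -0.49677313,  0.29160033]), 'ft_torque': array([-0.03679012,  0.01466654, -0.01595847]), 'grip_force': 0.0, 'grip_width': 0.09374216156419184} 0.0188
scene 511.93856776534625 511.93856776534625 320.97524528690155 202.68734474115246 [0.13565633 0.71794906 0.78869572] [-0.66958322  2.55527851 -1.2071073 ]
top 390.2496093048909 390.2496093048909 313.8580739300535 196.84019364996644 [ 0.50579802 -0.05908896  0.97801346] [-2.18625795  2.19259499 -0.06257081]
```

View pics/scene0.png

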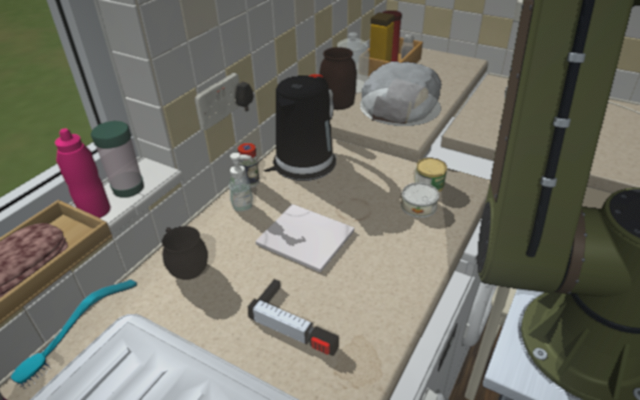

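View pics/top0.png

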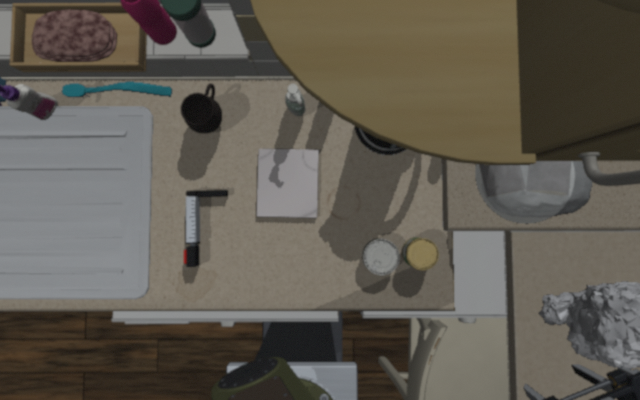

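The scene view shows the slab around (305,237) and the square with its hook at (265,295) and red button at (322,345). In the top view the slab spans (257–319, 149–218), the square's sleeve is at (191,220), its hook runs to (228,193), and the button is at (186,256) on the +y side. Next I measure them.

```bash
cat > h.py <<'E'
import numpy as np,cv2,pickle
from scipy.spatial.transform import Rotation as R
def ray(f,uv,z):
    uv=np.atleast_2d(uv).astype(float)
    d=np.c_[(uv[:,0]-f["cx"])/f["fx"],(uv[:,1]-f["cy"])/f["fy"],np.ones(len(uv))]@R.from_rotvec(f["rotation"]).as_matrix().T
    p=np.array(f["position"]); return p+d*((z-p[2])/d[:,2])[:,None]
def cloud(f):
    v,u=np.mgrid[0:400,0:640]; z=f["z_map"]
    c=np.stack([(u-f["cx"])/f["fx"]*z,(v-f["cy"])/f["fy"]*z,z],-1)
    return c@R.from_rotvec(f["rotation"]).as_matrix().T+np.array(f["position"])
def rect(f,mask,z):
    cs,_=cv2.findContours(mask.astype(np.uint8),cv2.RETR_EXTERNAL,cv2.CHAIN_APPROX_NONE)
    c=max(cs,key=cv2.contourArea)[:,0]
    w=ray(f,c,z)[:,:2]*1000
    r=cv2.minAreaRect(w.astype(np.float32)); return len(c),r,cv2.boxPoints(r)
E
python3 - <<'E'
from h import *
np.set_printoptions(precision=1,suppress=True)
f=pickle.load(open("top0.pkl","rb")); c=cloud(f)
for n in("top","scene"):
    f=pickle.load(open(n+"0.pkl","rb")); c=cloud(f); h=c[...,2]
    hsv=cv2.cvtColor(f["frame"],cv2.COLOR_BGR2HSV)
    X,Y=c[...,0],c[...,1]
    tab=(abs(h)<.006)&(X>.35)&(X<.65)&(Y<.25)&(Y>-.2); print(n,"table",np.median(h[tab])*1000)
    g=(h>.015)&(h<.06)&(X>.32)&(X<.6)&(Y>.12)&(Y<.34)
    print(" gauge px",g.sum(),"bbox",np.ptp(X[g]),X[g].min(),X[g].max(),Y[g].min(),Y[g].max())
    s=(hsv[...,1]<28)&(X>.4)&(X<.7)&(Y>-.12)&(Y<.14)&(h<.03)
    s=cv2.morphologyEx(s.astype(np.uint8),cv2.MORPH_CLOSE,np.ones((5,5)))
    print(" slab sat",rect(f,s,.012))
    s=(h>.007)&(h<.02)&(X>.4)&(X<.7)&(Y>-.12)&(Y<.14)
    s=cv2.morphologyEx(s.astype(np.uint8),cv2.MORPH_OPEN,np.ones((3,3)))
    print(" slab h",np.median(h[s>0]),rect(f,s,.012))
    hi=(g&(h>.030)).astype(np.uint8); print(" top of sleeve+handle",rect(f,hi,.036))
    red=((hsv[...,1]>150)&((hsv[...,0]<10)|(hsv[...,0]>170))&(X>.3)&(X<.6)&(Y>.1)&(Y<.35)); print(" red",red.sum(),1e3*c[red].mean(0))
for n,k in(("top",(170,235,175,275)),("scene",(235,350,270,365))):
    im=pickle.load(open(n+"0.pkl","rb"))["frame"][k[2]:k[3],k[0]:k[1]]
    cv2.imwrite(f"pics/{n}z.png",cv2.resize(im,None,fx=5,fy=5,interpolation=cv2.INTER_CUBIC))
E
```

```text
top table -0.7013372560739084
 gauge px 1134 bbox 0.1868854660531707 0.39700081066979864 0.5838862767229693 0.16017147593906483 0.2595438871552343
 slab sat (255, ((600.0496215820312, 9.810356140136719), (153.7875213623047, 175.29776000976562), 88.30889129638672), array([[510.2, -64.5],
       [685.4, -69.6],
       [689.9,  84.1],
       [514.7,  89.3]], dtype=float32))
 slab h 0.01122302654267815 (265, ((600.4802856445312, 10.689544677734375), (149.5968780517578, 169.38201904296875), 88.695068359375), array([[514.1, -62.2],
       [683.4, -66. ],
       [686.9,  83.5],
       [517.5,  87.4]], dtype=float32))
 top of sleeve+handle (186, ((488.73443603515625, 241.83645629882812), (30.549663543701172, 182.8009033203125), 88.81725311279297), array([[397. , 228.5],
       [579.8, 224.7],
       [580.4, 255.2],
       [397.7, 259. ]], dtype=float32))
 red 39 [420.3 253.7  34.1]
scene table 0.12214546176703145
 gauge px 1912 bbox 0.18794587645204303 0.3946081093373989 0.582553985789442 0.16051872246437815 0.2613451976687611
 slab sat (214, ((597.5538330078125, 13.931640625), (161.30984497070312, 178.88262939453125), 88.78783416748047), array([[506.4, -64.8],
       [685.3, -68.6],
       [688.7,  92.7],
       [509.8,  96.5]], dtype=float32))
 slab h 0.012030496740737529 (228, ((598.2701416015625, 12.476547241210938), (153.3048553466797, 172.6492462158203), 88.88672637939453), array([[510.5, -62.5],
       [683.1, -65.8],
       [686.1,  87.4],
       [513.5,  90.8]], dtype=float32))
 top of sleeve+handle (224, ((485.95367431640625, 244.43299865722656), (34.455352783203125, 185.37393188476562), 88.0290298461914), array([[392.7, 230.4],
       [578. , 224. ],
       [579.2, 258.5],
       [393.9, 264.8]], dtype=float32))
 red 141 [417.4 256.6  29.7]
```

View pics/topz.png

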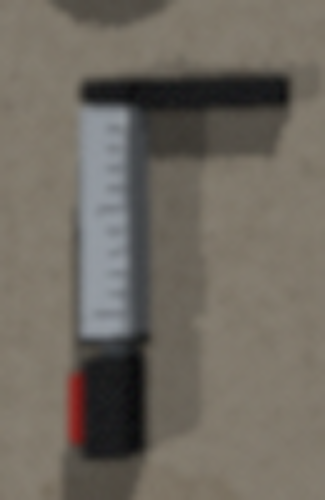

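The crop shows the sleeve's bright top face at crop x 80–128, y 105–338, the hook at the top and the red button at (77,408) on the +y side. I'll fit the sleeve's top face.

```bash
python3 - <<'E'
from h import *
np.set_printoptions(precision=1,suppress=True)
f=pickle.load(open("top0.pkl","rb")); im=f["frame"].astype(int)
print(ray(f,[[170+79.5/5-.5,175+220/5],[170+128/5-.5,175+220/5]],.036)*1000)
k=4; b=cv2.resize(f["frame"][170:280,165:240],None,fx=k,fy=k,interpolation=cv2.INTER_CUBIC)
def un(p): p=np.asarray(p,float).reshape(-1,2); return (p+.5)/k-.5+[165,170]
hsv=cv2.cvtColor(b,cv2.COLOR_BGR2HSV); bgr=b.astype(int)
m=((bgr[...,0]-bgr[...,2]>-3)&(hsv[...,2]>95)).astype(np.uint8); m=cv2.morphologyEx(m,cv2.MORPH_CLOSE,np.ones((9,9)));m=cv2.morphologyEx(m,cv2.MORPH_OPEN,np.ones((9,9)))
c=max(cv2.findContours(m,0,1)[0],key=cv2.contourArea)
w=ray(f,un(c[:,0]),.036)[:,:2]*1000; r=cv2.minAreaRect(w.astype(np.float32)); print("sleeve",r,cv2.boxPoints(r))
# edges by columns: hook back/front rows
g=cv2.cvtColor(b,cv2.COLOR_BGR2GRAY); h=(g<45).astype(np.uint8)
pts=[]
for u in range(130,244,8):
    q=np.where(h[:140,u])[0]
    if len(q): pts.append((u,q[0]))
p=ray(f,un(pts),.020)*1000; print("hook back edge",p[:,:2])
# slab edges
F=pickle.load(open("top0.pkl","rb")); sb=cv2.resize(F["frame"][135:230,245:330],None,fx=k,fy=k,interpolation=cv2.INTER_CUBIC); 
L=sb.astype(int).sum(2)/3; print(L[200,0:120:4].astype(int)); print(L[0:120:4,100].astype(int))
g1=cv2.GaussianBlur(L,(0,0),2)
le=[(np.argmax(np.diff(g1[v,20:90]))+20.5,v) for v in range(80,320,10)]
be=[(u,np.argmax(np.diff(g1[20:110,u]))+20.5) for u in range(70,280,10)]
us=lambda p:(np.asarray(p,float)+.5)/k-.5+[245,135]
for e in(le,be):
    q=ray(F,us(e),.012)[:,:2]*1000; l=cv2.fitLine(q.astype(np.float32),cv2.DIST_HUBER,0,.01,.01).ravel(); print("slab line",l,np.degrees(np.arctan2(l[1],l[0])),q[::5])
E
```

```text
[[509.9 253.7  36. ]
 [509.8 230.3  36. ]]
sleeve ((510.1213684082031, 241.43240356445312), (111.67996978759766, 25.88100242614746), 0.9763513207435608) [[454.1 253.4]
 [454.5 227.5]
 [566.2 229.4]
 [565.7 255.3]]
hook back edge [[579.1 231.3]
 [579.1 226.3]
 [578.4 221.4]
 [578.4 216.5]
 [578.4 211.5]
 [579.6 206.6]
 [579.6 201.7]
 [579.6 196.8]
 [579.6 191.8]
 [580.2 186.9]
 [580.2 182. ]
 [580.1 177. ]
 [580.1 172.1]
 [580.1 167.2]
 [580.1 162.3]]
[116 116 117 117 117 117 117 116 116 116 114 103 100 117 134 140 141 141
 140 140 141 140 140 141 142 141 141 142 142 140]
[118 118 117 115 118 118 118 117 117 116 117 119 119 117 122 129 130 127
 126 130 133 136 137 137 138 138 138 139 139 139]
slab line [  1.   -0.  598.   83.8] -1.3632698 [[670.   81.7]
 [638.6  83.4]
 [607.3  83.2]
 [576.1  84.9]
 [545.1  85.3]]
slab line [  0.    1.  684.2  10.8] 89.29685 [[685.4  72.7]
 [684.7  41.4]
 [675.1  10.2]
 [683.8 -21. ]
 [683.1 -52.3]]
```

Call:
jog_arm(motion=[{"rz": 0.118}, {"rz": 0.118}, {"rz": 0.118}, {"dx": 16, "dy": -37.4}, {"dx": 16, "dy": -37.4}, {"dx": 16, "dy": -37.4}, {"dx": 16, "dy": -37.4}, {"dx": 16, "dy": -37.4}])

```text
$.motion[0]: bad value
```

Call:
jog_arm(motion=[{"dx": 16, "dy": -37.4}, {"dx": 16, "dy": -37.4}, {"dx": 16, "dy": -37.4}, {"dx": 16, "dy": -37.4}, {"dx": 16, "dy": -37.4}, {"dx": 16, "dy": -37.4}, {"dx": 16, "dy": -37.4}, {"dx": 16, "dy": -37.4}])

```text
$.motion[0]: bad value
```

Call:
jog_arm(motion=[{"dx": 16, "dy": -37.4}, {"dx": 16, "dy": -37.4}, {"dx": 16, "dy": -37.4}, {"dx": 16, "dy": -37.4}, {"dx": 16, "dy": -37.4}, {"dx": 16, "dy": -37.4}, {"dx": 16, "dy": -37.4}, {"dz": 30}])

```text
$.motion[0]: bad value
```

Call:
jog_arm(motion=[{"rx": 0, "ry": 0, "rz": 0.118, "dx": 0, "dy": 0, "dz": 0, "fingers": 94}, {"rx": 0, "ry": 0, "rz": 0.118, "dx": 0, "dy": 0, "dz": 0, "fingers": 94}, {"rx": 0, "ry": 0, "rz": 0.118, "dx": 0, "dy": 0, "dz": 0, "fingers": 94}, {"rx": 0, "ry": 0, "rz": 0, "dx": 16, "dy": -37.4, "dz": 0, "fingers": 94}, {"rx": 0, "ry": 0, "rz": 0, "dx": 16, "dy": -37.4, "dz": 0, "fingers": 94}, {"rx": 0, "ry": 0, "rz": 0, "dx": 16, "dy": -37.4, "dz": 0, "fingers": 94}, {"rx": 0, "ry": 0, "rz": 0, "dx": 16, "dy": -37.4, "dz": 0, "fingers": 94}, {"rx": 0, "ry": 0, "rz": 0, "dx": 16, "dy": -37.4, "dz": 0, "fingers": 94}])

```text
clock: 0.77
position: [0.2769, -0.3218, 0.2051]
tool_rot: [-3.141, -0.029, 0.0]
ft_force: [0.9, -0.7, 1.3]
grip_width: 0.0944
grip_force: 0.0
```

Call:
jog_arm(motion=[{"rx": 0, "ry": 0, "rz": 0, "dx": 16, "dy": -37.4, "dz": 0, "fingers": 94}, {"rx": 0, "ry": 0, "rz": 0, "dx": 16, "dy": -37.4, "dz": 0, "fingers": 94}, {"rx": 0, "ry": 0, "rz": 0, "dx": 16, "dy": -37.4, "dz": 0, "fingers": 94}, {"rx": 0, "ry": 0, "rz": 0, "dx": 16, "dy": -37.4, "dz": 0, "fingers": 94}, {"rx": 0, "ry": 0, "rz": 0, "dx": 16, "dy": -37.4, "dz": 0, "fingers": 94}, {"rx": 0, "ry": 0, "rz": 0, "dx": 16, "dy": -37.4, "dz": 0, "fingers": 94}, {"rx": 0, "ry": 0, "rz": 0, "dx": 16, "dy": -37.4, "dz": 0, "fingers": 94}, {"rx": 0, "ry": 0, "rz": 0, "dx": 16, "dy": -37.4, "dz": 0, "fingers": 94}])

```text
clock: 1.43
position: [0.3993, -0.0201, 0.2055]
tool_rot: [3.141, 0.03, 0.0]
ft_force: [-0.7, -0.9, 0.0]
grip_width: 0.094
grip_force: 0.0
```

Call:
jog_arm(motion=[{"rx": 0, "ry": 0, "rz": 0, "dx": 16, "dy": -37.4, "dz": 0, "fingers": 94}, {"rx": 0, "ry": 0, "rz": 0, "dx": 16, "dy": -37.4, "dz": 0, "fingers": 94}, {"rx": 0, "ry": 0, "rz": 0, "dx": 16, "dy": -37.4, "dz": 0, "fingers": 94}, {"rx": 0, "ry": 0, "rz": 0, "dx": 16, "dy": -37.4, "dz": 0, "fingers": 94}, {"rx": 0, "ry": 0, "rz": 0, "dx": 16, "dy": -37.4, "dz": 0, "fingers": 94}, {"rx": 0, "ry": 0, "rz": 0, "dx": 16, "dy": -37.4, "dz": 0, "fingers": 94}, {"rx": 0, "ry": 0, "rz": 0, "dx": 0, "dy": 0, "dz": 40, "fingers": 94}, {"rx": 0, "ry": 0, "rz": 0, "dx": 0, "dy": 0, "dz": 0, "fingers": 94}])

```text
clock: 2.1
position: [0.4886, 0.2047, 0.1595]
tool_rot: [3.139, 0.033, -0.013]
ft_force: [-0.2, -1.2, -2.2]
grip_width: 0.094
grip_force: 0.0
```

Call:
jog_arm(motion=[{"rx": 0, "ry": 0, "rz": 0, "dx": 17, "dy": -37, "dz": 0, "fingers": 94}, {"rx": 0, "ry": 0, "rz": 0, "dx": 0, "dy": 0, "dz": 35, "fingers": 94}, {"rx": 0, "ry": 0, "rz": 0, "dx": 0, "dy": 0, "dz": 35, "fingers": 94}, {"rx": 0, "ry": 0, "rz": 0, "dx": 0, "dy": 0, "dz": 25, "fingers": 94}, {"rx": 0, "ry": 0, "rz": 0, "dx": 0, "dy": 0, "dz": 0, "fingers": 94}, {"rx": 0, "ry": 0, "rz": 0, "dx": 0, "dy": 0, "dz": 0, "fingers": 94}])

```text
clock: 2.6
position: [0.507, 0.2404, 0.071]
tool_rot: [3.141, 0.028, -0.003]
ft_force: [0.3, -0.5, 0.5]
grip_width: 0.094
grip_force: 0.0
```

```bash
python3 - <<'E'
from bench import bot
import cv2,pickle
print(bot.read_state()["position"],bot.read_state()["tool_rot"])
f=bot.grab_frame("scene"); pickle.dump(f,open("s1.pkl","wb")); cv2.imwrite("pics/s1.png",cv2.resize(f["frame"][180:380,180:400],None,fx=3,fy=3))
E
```

```text
[0.50695273 0.24039036 0.07101104] [ 3.14066711e+00  2.80893912e-02 -2.96477273e-03]
```

View pics/s1.png

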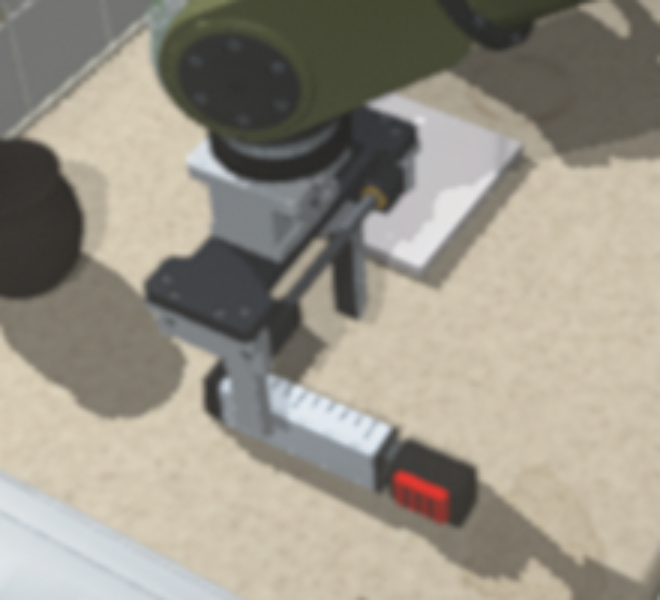

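The fingers straddle the sleeve, with the near finger at (245,390) and the far one at (348,270) in the crop, and the tool aligned. I'll descend to 17 mm and close.

Call:
jog_arm(motion=[{"rx": 0, "ry": 0, "rz": 0, "dx": -2, "dy": -1.5, "dz": 20, "fingers": 94}, {"rx": 0, "ry": 0, "rz": 0, "dx": 0, "dy": 0, "dz": 20, "fingers": 60}, {"rx": 0, "ry": 0, "rz": 0, "dx": 0, "dy": 0, "dz": 14, "fingers": 50}, {"rx": 0, "ry": 0, "rz": 0, "dx": 0, "dy": 0, "dz": 0, "fingers": 40}, {"rx": 0, "ry": 0, "rz": 0, "dx": 0, "dy": 0, "dz": 0, "fingers": 30}, {"rx": 0, "ry": 0, "rz": 0, "dx": 0, "dy": 0, "dz": 0, "fingers": 30}])

```text
clock: 3.15
position: [0.5063, 0.243, 0.0188]
tool_rot: [-3.14, -0.029, -0.004]
ft_force: [-0.3, 0.4, 0.6]
grip_width: 0.0638
grip_force: 0.0
```

Call:
jog_arm(motion=[{"rx": 0, "ry": 0, "rz": 0, "dx": 0, "dy": 0, "dz": 0, "fingers": 22}, {"rx": 0, "ry": 0, "rz": 0, "dx": 0, "dy": 0, "dz": 0, "fingers": 10}, {"rx": 0, "ry": 0, "rz": 0, "dx": 0, "dy": 0, "dz": 0, "fingers": 10}, {"rx": 0, "ry": 0, "rz": 0, "dx": 0, "dy": 0, "dz": 0, "fingers": 10}, {"rx": 0, "ry": 0, "rz": 0, "dx": 0, "dy": 0, "dz": 0, "fingers": 10}])

```text
clock: 3.57
position: [0.5052, 0.2428, 0.0166]
tool_rot: [-3.141, -0.029, -0.0]
ft_force: [-0.6, 0.3, 0.5]
grip_width: 0.0311
grip_force: 0.0
```

Call:
jog_arm(motion=[{"rx": 0, "ry": 0, "rz": 0, "dx": 0, "dy": 0, "dz": 0, "fingers": 10}, {"rx": 0, "ry": 0, "rz": 0, "dx": 0, "dy": 0, "dz": 0, "fingers": 10}, {"rx": 0, "ry": 0, "rz": 0, "dx": 0, "dy": 0, "dz": 0, "fingers": 10}, {"rx": 0, "ry": 0, "rz": 0, "dx": 0, "dy": 0, "dz": 0, "fingers": 10}])

```text
clock: 3.9
position: [0.5052, 0.2427, 0.0165]
tool_rot: [3.141, 0.03, -0.0]
ft_force: [-0.2, 0.6, 2.5]
grip_width: 0.0237
grip_force: 30.0
```

Call:
jog_arm(motion=[{"rx": 0, "ry": 0, "rz": 0, "dx": 0, "dy": 0, "dz": -15, "fingers": 10}, {"rx": 0, "ry": 0, "rz": 0, "dx": 0, "dy": 0, "dz": -25, "fingers": 10}, {"rx": 0, "ry": 0, "rz": 0.04, "dx": 0, "dy": 0, "dz": 0, "fingers": 10}, {"rx": 0, "ry": 0, "rz": 0, "dx": 16, "dy": 17, "dz": 0, "fingers": 10}, {"rx": 0, "ry": 0, "rz": 0, "dx": 19, "dy": 20, "dz": 0, "fingers": 10}, {"rx": 0, "ry": 0, "rz": 0, "dx": 19, "dy": 20, "dz": 0, "fingers": 10}, {"rx": 0, "ry": 0, "rz": 0, "dx": 19, "dy": 20, "dz": 0, "fingers": 10}, {"rx": 0, "ry": 0, "rz": 0, "dx": 19, "dy": 20, "dz": 0, "fingers": 10}])

```text
clock: 4.57
position: [0.5955, 0.1428, 0.0559]
tool_rot: [3.141, -0.033, -0.002]
ft_force: [0.2, 0.8, -3.2]
grip_width: 0.0238
grip_force: 30.0
```

Call:
jog_arm(motion=[{"rx": 0, "ry": 0, "rz": 0, "dx": 19, "dy": 20, "dz": 0, "fingers": 10}, {"rx": 0, "ry": 0, "rz": 0, "dx": 18.8, "dy": 22, "dz": 0, "fingers": 10}, {"rx": 0, "ry": 0, "rz": 0, "dx": 0, "dy": 0, "dz": 0, "fingers": 10}, {"rx": 0, "ry": 0, "rz": 0, "dx": 0, "dy": 0, "dz": 0, "fingers": 10}, {"rx": 0, "ry": 0, "rz": 0, "dx": 0, "dy": 0, "dz": 0, "fingers": 10}])

```text
clock: 4.98
position: [0.6314, 0.1013, 0.0557]
tool_rot: [-3.141, 0.034, 0.002]
ft_force: [0.4, -0.5, -3.2]
grip_width: 0.0237
grip_force: 30.0
```

```bash
python3 - <<'E'
from bench import bot
import cv2,pickle,numpy as np
for n in("scene","top"):
    f=bot.grab_frame(n); pickle.dump(f,open(n+"2.pkl","wb"))
    if n=="scene": a=cv2.resize(f["frame"][160:320,220:390],None,fx=3,fy=3)
    else: b=cv2.resize(f["frame"][130:250,230:340],(440,480))
cv2.imwrite("pics/p2.png",np.hstack([a[:480],b])[:, :800])
E
```

```text
(no output)
```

View pics/p2.png

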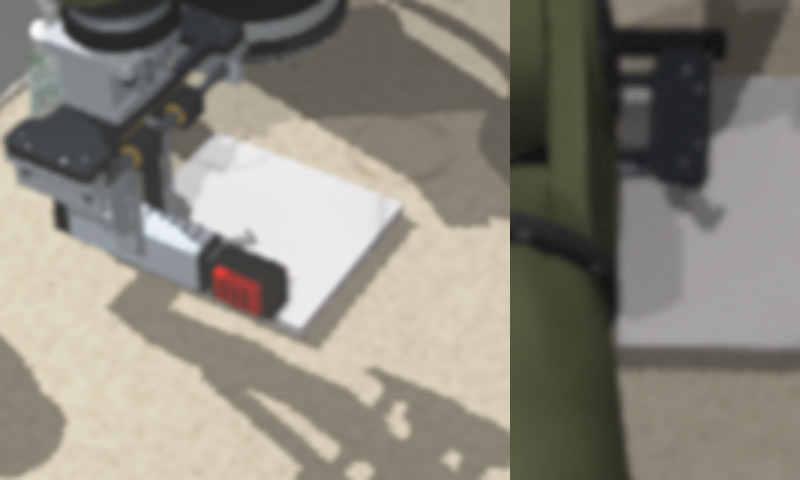

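The square hangs just left of and behind the slab's back left corner. The hook is behind the back edge (right panel, y≈42) and the button (240,290) faces outwards. I'll lower it, leaving about 5 mm clear on both sides.

Call:
jog_arm(motion=[{"rx": 0, "ry": 0, "rz": 0, "dx": 0, "dy": 0, "dz": 15, "fingers": 10}, {"rx": 0, "ry": 0, "rz": 0, "dx": 0, "dy": 0, "dz": 12, "fingers": 10}, {"rx": 0, "ry": 0, "rz": 0, "dx": 0, "dy": 0, "dz": 7, "fingers": 10}, {"rx": 0, "ry": 0, "rz": 0, "dx": 0, "dy": 0, "dz": 3, "fingers": 10}, {"rx": 0, "ry": 0, "rz": 0, "dx": 0, "dy": 0, "dz": 1, "fingers": 10}, {"rx": 0, "ry": 0, "rz": 0, "dx": 0, "dy": 0, "dz": 0, "fingers": 10}])

```text
clock: 5.58
position: [0.632, 0.1012, 0.0185]
tool_rot: [3.141, -0.033, -0.0]
ft_force: [0.4, 0.1, -4.2]
grip_width: 0.0236
grip_force: 30.0
```

Call:
jog_arm(motion=[{"rx": 0, "ry": 0, "rz": 0, "dx": 0, "dy": 1, "dz": 1, "fingers": 10}, {"rx": 0, "ry": 0, "rz": 0, "dx": 0, "dy": 1, "dz": 0, "fingers": 10}, {"rx": 0, "ry": 0, "rz": 0, "dx": 0, "dy": 1, "dz": 0, "fingers": 10}, {"rx": 0, "ry": 0, "rz": 0, "dx": 0, "dy": 0, "dz": 0, "fingers": 10}])

```text
clock: 5.92
position: [0.6321, 0.0978, 0.0177]
tool_rot: [-3.141, 0.034, -0.001]
ft_force: [0.1, 0.6, -3.5]
grip_width: 0.0236
grip_force: 30.0
```

Call:
jog_arm(motion=[{"rx": 0, "ry": 0, "rz": 0, "dx": 0, "dy": 1, "dz": 0, "fingers": 10}, {"rx": 0, "ry": 0, "rz": 0, "dx": 0, "dy": 0, "dz": 0, "fingers": 10}])

```text
clock: 6.08
position: [0.632, 0.0969, 0.0176]
tool_rot: [3.141, -0.033, 0.0]
ft_force: [-0.3, -0.1, -2.4]
grip_width: 0.0237
grip_force: 30.0
```

Call:
jog_arm(motion=[{"rx": 0, "ry": 0, "rz": 0, "dx": 0, "dy": 1, "dz": 0, "fingers": 10}, {"rx": 0, "ry": 0, "rz": 0, "dx": 0, "dy": 0, "dz": 0, "fingers": 10}])

```text
clock: 6.25
position: [0.632, 0.0962, 0.0176]
tool_rot: [-3.141, 0.034, -0.0]
ft_force: [0.2, 1.0, -2.6]
grip_width: 0.0238
grip_force: 30.0
```

Call:
jog_arm(motion=[{"rx": 0, "ry": 0, "rz": 0, "dx": 0, "dy": 0.7, "dz": 0, "fingers": 10}, {"rx": 0, "ry": 0, "rz": 0, "dx": 0, "dy": 0, "dz": 0, "fingers": 10}])

```text
clock: 6.42
position: [0.632, 0.0962, 0.0176]
tool_rot: [-3.14, 0.033, -0.001]
ft_force: [0.7, 5.9, -3.0]
grip_width: 0.0238
grip_force: 30.0
```

Call:
jog_arm(motion=[{"rx": 0, "ry": 0, "rz": 0, "dx": 0, "dy": 0.7, "dz": 0, "fingers": 10}, {"rx": 0, "ry": 0, "rz": 0, "dx": 0, "dy": 0, "dz": 0, "fingers": 10}])

```text
clock: 6.58
position: [0.632, 0.0961, 0.0176]
tool_rot: [-3.139, 0.033, -0.001]
ft_force: [1.2, 10.9, -3.2]
grip_width: 0.0238
grip_force: 30.0
```

Left edge contact came at y = 96.2 mm, as predicted. I'll ease off and pull in −x until the hook touches.

Call:
jog_arm(motion=[{"rx": 0, "ry": 0, "rz": 0, "dx": -1, "dy": -1.5, "dz": 0, "fingers": 10}, {"rx": 0, "ry": 0, "rz": 0, "dx": -1, "dy": 0, "dz": 0, "fingers": 10}, {"rx": 0, "ry": 0, "rz": 0, "dx": -1, "dy": 0, "dz": 0, "fingers": 10}, {"rx": 0, "ry": 0, "rz": 0, "dx": 0, "dy": 0, "dz": 0, "fingers": 10}])

```text
clock: 6.92
position: [0.6288, 0.0963, 0.0175]
tool_rot: [-3.141, 0.033, -0.0]
ft_force: [0.2, 3.3, -4.0]
grip_width: 0.0236
grip_force: 30.0
```

Call:
jog_arm(motion=[{"rx": 0, "ry": 0, "rz": 0, "dx": -1, "dy": 0, "dz": 0, "fingers": 10}, {"rx": 0, "ry": 0, "rz": 0, "dx": 0, "dy": 0, "dz": 0, "fingers": 10}])

```text
clock: 7.08
position: [0.6279, 0.0963, 0.0175]
tool_rot: [-3.141, 0.034, -0.0]
ft_force: [1.7, 3.6, -2.8]
grip_width: 0.0233
grip_force: 30.0
```

Call:
jog_arm(motion=[{"rx": 0, "ry": 0, "rz": 0, "dx": -1, "dy": 0, "dz": 0, "fingers": 10}, {"rx": 0, "ry": 0, "rz": 0, "dx": 0, "dy": 0, "dz": 0, "fingers": 10}])

```text
clock: 7.25
position: [0.6269, 0.0963, 0.0176]
tool_rot: [-3.141, 0.033, -0.0]
ft_force: [1.7, 3.2, -2.8]
grip_width: 0.024
grip_force: 30.0
```

Call:
jog_arm(motion=[{"rx": 0, "ry": 0, "rz": 0, "dx": -1, "dy": 0, "dz": 0, "fingers": 10}, {"rx": 0, "ry": 0, "rz": 0, "dx": 0, "dy": 0, "dz": 0, "fingers": 10}])

```text
clock: 7.42
position: [0.6268, 0.0963, 0.0177]
tool_rot: [-3.141, 0.033, -0.004]
ft_force: [6.6, 4.2, -5.9]
grip_width: 0.0237
grip_force: 30.0
```

Call:
jog_arm(motion=[{"rx": 0, "ry": 0, "rz": 0, "dx": 0.7, "dy": 0, "dz": 0.7, "fingers": 10}, {"rx": 0, "ry": 0, "rz": 0, "dx": 0, "dy": 0, "dz": 0.7, "fingers": 10}, {"rx": 0, "ry": 0, "rz": 0, "dx": 0, "dy": 0, "dz": 0, "fingers": 10}])

```text
clock: 7.67
position: [0.6269, 0.0964, 0.0166]
tool_rot: [-3.141, 0.033, -0.001]
ft_force: [1.2, 4.4, 1.3]
grip_width: 0.0239
grip_force: 30.0
```

Call:
jog_arm(motion=[{"rx": 0, "ry": 0, "rz": 0, "dx": 0, "dy": -0.4, "dz": 0, "fingers": 10}, {"rx": 0, "ry": 0, "rz": 0, "dx": 0, "dy": 0, "dz": 0, "fingers": 10}, {"rx": 0, "ry": 0, "rz": 0, "dx": 0, "dy": 0, "dz": 0, "fingers": 30}, {"rx": 0, "ry": 0, "rz": 0, "dx": 0, "dy": 0, "dz": 0, "fingers": 52}, {"rx": 0, "ry": 0, "rz": 0, "dx": 0, "dy": 0, "dz": 0, "fingers": 52}, {"rx": 0, "ry": 0, "rz": 0, "dx": 0, "dy": 0, "dz": 0, "fingers": 52}, {"rx": 0, "ry": 0, "rz": 0, "dx": 0, "dy": 0, "dz": 0, "fingers": 52}, {"rx": 0, "ry": 0, "rz": 0, "dx": 0, "dy": 0, "dz": 0, "fingers": 52}])

```text
clock: 8.33
position: [0.6266, 0.0966, 0.016]
tool_rot: [3.141, -0.033, -0.0]
ft_force: [-1.0, -0.8, 1.0]
grip_width: 0.0515
grip_force: 0.0
```

```bash
python3 - <<'E'
from bench import bot
import cv2,pickle,numpy as np
s=bot.read_state();print(s["position"],s["grip_width"],s["ft_force"])
f=bot.grab_frame("scene"); pickle.dump(f,open("s3.pkl","wb"))
cv2.imwrite("pics/p3.png",cv2.resize(f["frame"][180:320,220:380],None,fx=4,fy=4,interpolation=cv2.INTER_CUBIC))
from h import *
np.set_printoptions(precision=1,suppress=True)
hsv=cv2.cvtColor(f["frame"],cv2.COLOR_BGR2HSV);c=cloud(f)
red=((hsv[...,1]>150)&((hsv[...,0]<10)|(hsv[...,0]>170))&(c[...,0]>.4)&(c[...,0]<.65)&(c[...,1]>0)&(c[...,1]<.2)); print("red",red.sum(),1e3*np.median(c[red],0))
E
```

```text
[0.62655014 0.09657196 0.01595183] 0.05154296236323552 [-0.98752554 -0.77957482  0.99831146]
red 75 [539.4 115.5  32.5]
```

View pics/p3.png

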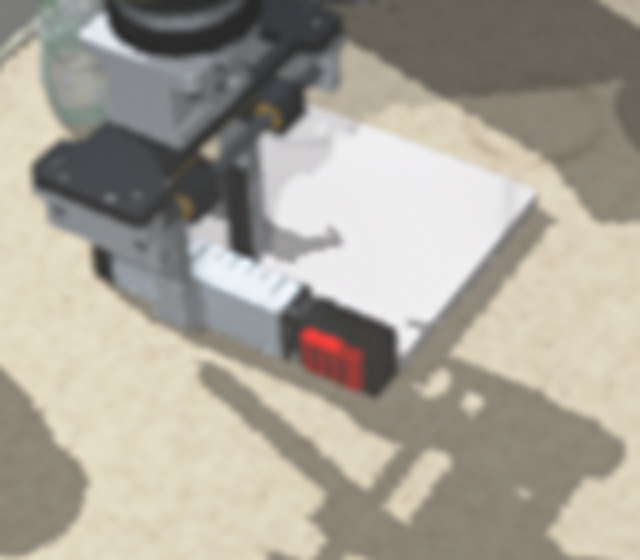

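The sleeve lies along the left edge, with the button at (335,357) and both fingers open and clear. I'll slide back to the handle.

Call:
jog_arm(motion=[{"rx": 0, "ry": 0, "rz": 0, "dx": -15, "dy": -1.2, "dz": -1, "fingers": 52}, {"rx": 0, "ry": 0, "rz": 0, "dx": -25, "dy": 0, "dz": 0, "fingers": 52}, {"rx": 0, "ry": 0, "rz": 0, "dx": -25, "dy": 0, "dz": 0, "fingers": 52}, {"rx": 0, "ry": 0, "rz": 0, "dx": -20.5, "dy": 0, "dz": 0, "fingers": 52}, {"rx": 0, "ry": 0, "rz": 0, "dx": 0, "dy": 0, "dz": 0, "fingers": 52}, {"rx": 0, "ry": 0, "rz": 0, "dx": 0, "dy": 0, "dz": 0, "fingers": 40}, {"rx": 0, "ry": 0, "rz": 0, "dx": 0, "dy": 0, "dz": 0, "fingers": 38}])

```text
clock: 8.97
position: [0.542, 0.0997, 0.0174]
tool_rot: [-3.141, 0.033, -0.002]
ft_force: [-0.6, -0.4, 0.4]
grip_width: 0.0421
grip_force: 0.0
```

Call:
jog_arm(motion=[{"rx": 0, "ry": 0, "rz": 0, "dx": -1, "dy": 0, "dz": 0, "fingers": 32}, {"rx": 0, "ry": 0, "rz": 0, "dx": 0, "dy": 0, "dz": 0, "fingers": 10}, {"rx": 0, "ry": 0, "rz": 0, "dx": 0, "dy": 0, "dz": 0, "fingers": 10}, {"rx": 0, "ry": 0, "rz": 0, "dx": 0, "dy": 0, "dz": 0, "fingers": 10}, {"rx": 0, "ry": 0, "rz": 0, "dx": 0, "dy": 0, "dz": 0, "fingers": 10}, {"rx": 0, "ry": 0, "rz": 0, "dx": 0, "dy": 0, "dz": 0, "fingers": 10}, {"rx": 0, "ry": 0, "rz": 0, "dx": 0, "dy": 0, "dz": 0, "fingers": 10}])

```text
clock: 9.55
position: [0.5404, 0.0997, 0.0171]
tool_rot: [-3.141, 0.033, -0.001]
ft_force: [2.3, 1.8, 0.4]
grip_width: 0.0237
grip_force: 30.0
```

Call:
jog_arm(motion=[{"rx": 0, "ry": 0, "rz": 0, "dx": -1.5, "dy": 0, "dz": 0, "fingers": 10}, {"rx": 0, "ry": 0, "rz": 0, "dx": -1.5, "dy": 0, "dz": 0, "fingers": 10}, {"rx": 0, "ry": 0, "rz": 0, "dx": 0, "dy": 0, "dz": 0, "fingers": 10}])

```text
clock: 9.8
position: [0.5369, 0.0997, 0.0171]
tool_rot: [3.141, -0.033, -0.0]
ft_force: [1.8, 1.1, 1.0]
grip_width: 0.0239
grip_force: 30.0
```

Call:
jog_arm(motion=[{"rx": 0, "ry": 0, "rz": 0, "dx": -4, "dy": 0, "dz": 0, "fingers": 10}, {"rx": 0, "ry": 0, "rz": 0, "dx": -5, "dy": 0, "dz": 0, "fingers": 10}, {"rx": 0, "ry": 0, "rz": 0, "dx": -5, "dy": 0, "dz": 0, "fingers": 10}, {"rx": 0, "ry": 0, "rz": 0, "dx": -5, "dy": 0, "dz": 0, "fingers": 10}, {"rx": 0, "ry": 0, "rz": 0, "dx": 0, "dy": 0, "dz": 0, "fingers": 10}])

```text
clock: 10.22
position: [0.5172, 0.1001, 0.0171]
tool_rot: [3.141, -0.033, -0.001]
ft_force: [1.9, 0.2, 0.9]
grip_width: 0.0237
grip_force: 30.0
```

```bash
python3 - <<'E'
from bench import bot
import cv2,pickle
f=bot.grab_frame("scene"); cv2.imwrite("pics/p4.png",cv2.resize(f["frame"][180:320,220:380],None,fx=4,fy=4,interpolation=cv2.INTER_CUBIC))
E
```

```text
(no output)
```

View pics/p4.png

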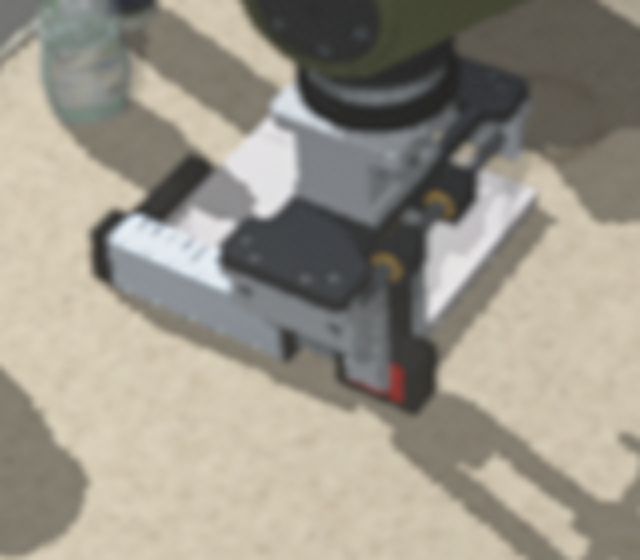

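The square stays on the corner with its hook against the back edge. The finger is on the button at (375,375) and the bar is coming out.

Call:
jog_arm(motion=[{"rx": 0, "ry": 0, "rz": 0, "dx": -5, "dy": 0, "dz": 0, "fingers": 10}, {"rx": 0, "ry": 0, "rz": 0, "dx": -6, "dy": 0, "dz": 0, "fingers": 10}, {"rx": 0, "ry": 0, "rz": 0, "dx": -6, "dy": 0, "dz": 0, "fingers": 10}, {"rx": 0, "ry": 0, "rz": 0, "dx": -6, "dy": 0, "dz": 0, "fingers": 10}, {"rx": 0, "ry": 0, "rz": 0, "dx": -6, "dy": 0, "dz": 0, "fingers": 10}, {"rx": 0, "ry": 0, "rz": 0, "dx": -6, "dy": 0, "dz": 0, "fingers": 10}, {"rx": 0, "ry": 0, "rz": 0, "dx": -6, "dy": 0, "dz": 0, "fingers": 10}, {"rx": 0, "ry": 0, "rz": 0, "dx": -6, "dy": 0, "dz": 0, "fingers": 10}])

```text
clock: 10.93
position: [0.4706, 0.1011, 0.0171]
tool_rot: [-3.141, 0.033, -0.0]
ft_force: [4.3, -0.8, -0.6]
grip_width: 0.0239
grip_force: 30.0
```

Call:
jog_arm(motion=[{"rx": 0, "ry": 0, "rz": 0, "dx": -3, "dy": 0, "dz": 0, "fingers": 10}, {"rx": 0, "ry": 0, "rz": 0, "dx": -2, "dy": 0, "dz": 0, "fingers": 10}, {"rx": 0, "ry": 0, "rz": 0, "dx": 0, "dy": 0, "dz": 0, "fingers": 10}, {"rx": 0, "ry": 0, "rz": 0, "dx": 0, "dy": 0, "dz": 0, "fingers": 10}])

```text
clock: 11.27
position: [0.4661, 0.1013, 0.0171]
tool_rot: [-3.141, 0.033, 0.001]
ft_force: [1.7, 0.2, 0.6]
grip_width: 0.0239
grip_force: 30.0
```

Call:
jog_arm(motion=[{"rx": 0, "ry": 0, "rz": 0, "dx": -2, "dy": 0, "dz": 0, "fingers": 10}, {"rx": 0, "ry": 0, "rz": 0, "dx": -2, "dy": 0, "dz": 0, "fingers": 10}, {"rx": 0, "ry": 0, "rz": 0, "dx": 0, "dy": 0, "dz": 0, "fingers": 10}])

```text
clock: 11.52
position: [0.462, 0.1013, 0.0171]
tool_rot: [-3.141, 0.033, 0.0]
ft_force: [2.0, -0.9, 0.8]
grip_width: 0.0239
grip_force: 30.0
```

Call:
jog_arm(motion=[{"rx": 0, "ry": 0, "rz": 0, "dx": -1, "dy": 0, "dz": 0, "fingers": 10}, {"rx": 0, "ry": 0, "rz": 0, "dx": 0, "dy": 0, "dz": 0, "fingers": 10}])

```text
clock: 11.68
position: [0.4611, 0.1014, 0.017]
tool_rot: [-3.141, 0.033, 0.0]
ft_force: [2.4, -0.6, 1.5]
grip_width: 0.0238
grip_force: 30.0
```

Call:
jog_arm(motion=[{"rx": 0, "ry": 0, "rz": 0, "dx": -1, "dy": 0, "dz": 0, "fingers": 10}, {"rx": 0, "ry": 0, "rz": 0, "dx": 0, "dy": 0, "dz": 0, "fingers": 10}])

```text
clock: 11.85
position: [0.46, 0.1014, 0.017]
tool_rot: [3.141, -0.033, -0.0]
ft_force: [3.5, -1.1, 0.5]
grip_width: 0.0241
grip_force: 30.0
```

Call:
jog_arm(motion=[{"rx": 0, "ry": 0, "rz": 0, "dx": -0.7, "dy": 0, "dz": 0, "fingers": 10}, {"rx": 0, "ry": 0, "rz": 0, "dx": 0, "dy": 0, "dz": 0, "fingers": 10}])

```text
clock: 12.02
position: [0.4596, 0.1014, 0.0171]
tool_rot: [-3.141, 0.033, -0.001]
ft_force: [4.5, 0.4, -1.3]
grip_width: 0.0238
grip_force: 30.0
```

Call:
jog_arm(motion=[{"rx": 0, "ry": 0, "rz": 0, "dx": -0.7, "dy": 0, "dz": 0, "fingers": 10}, {"rx": 0, "ry": 0, "rz": 0, "dx": 0, "dy": 0, "dz": 0, "fingers": 10}])

```text
clock: 12.18
position: [0.4596, 0.1014, 0.0173]
tool_rot: [-3.141, 0.033, -0.003]
ft_force: [9.4, -0.2, -2.5]
grip_width: 0.0241
grip_force: 30.0
```

The end stop is reached, with 9.4 N taut. I'll ease slightly and check.

Call:
jog_arm(motion=[{"rx": 0, "ry": 0, "rz": 0, "dx": 0.2, "dy": 0, "dz": 0, "fingers": 10}, {"rx": 0, "ry": 0, "rz": 0, "dx": 0, "dy": 0, "dz": 0, "fingers": 10}, {"rx": 0, "ry": 0, "rz": 0, "dx": 0, "dy": 0, "dz": 0, "fingers": 10}, {"rx": 0, "ry": 0, "rz": 0, "dx": 0, "dy": 0, "dz": 0, "fingers": 10}, {"rx": 0, "ry": 0, "rz": 0, "dx": 0, "dy": 0, "dz": 0, "fingers": 10}, {"rx": 0, "ry": 0, "rz": 0, "dx": 0, "dy": 0, "dz": 0, "fingers": 10}])

```text
clock: 12.68
position: [0.4596, 0.1014, 0.0172]
tool_rot: [-3.141, 0.033, -0.002]
ft_force: [8.5, 0.1, -2.1]
grip_width: 0.0235
grip_force: 30.0
```

```bash
python3 - <<'E'
from bench import bot
import cv2,pickle
from h import *
f=bot.grab_frame("scene"); cv2.imwrite("pics/p5.png",cv2.resize(f["frame"][180:330,220:400],None,fx=4,fy=4,interpolation=cv2.INTER_CUBIC))
t=bot.grab_frame("top"); cv2.imwrite("pics/p6.png",cv2.resize(t["frame"][130:260,225:335],None,fx=4.5,fy=4.5,interpolation=cv2.INTER_CUBIC))
E
```

```text
(no output)
```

View pics/p5.png

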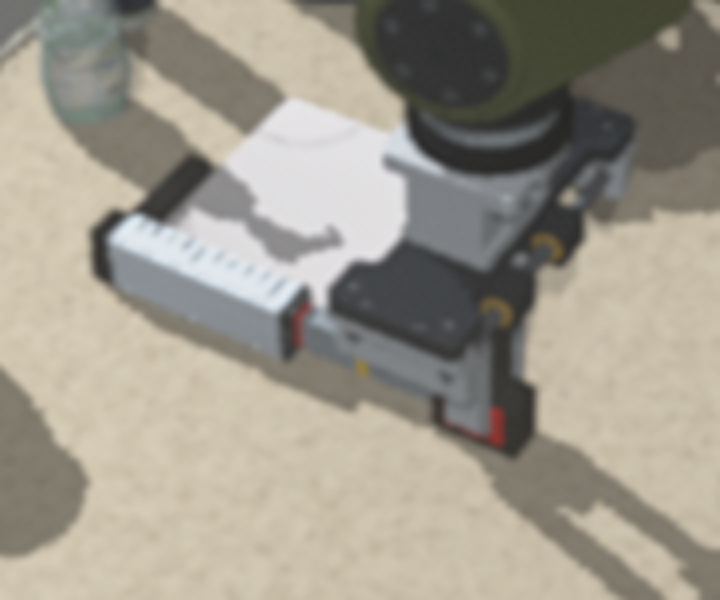

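View pics/p6.png

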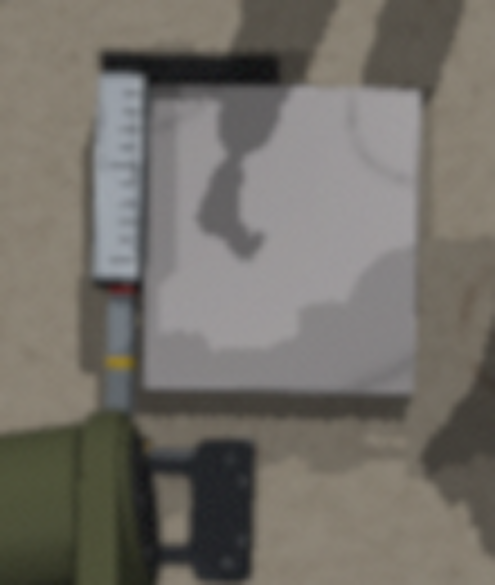

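Both views show the hook flush on the back edge (185,70), the sleeve along the left edge (120,180), and the red end mark showing at the sleeve mouth (120,288). That puts the bar at the second stop, with the button still squeezed, so I'll hand in.

```bash
python3 -c "
from bench import bot
print(bot.close_job())"
```

```text
the job is handed in; nothing more can be done
None
```

I handed the job in at about 13 s: by the cameras and force readings, the square is flush on the slab's back left corner, and the handle is still squeezed with the bar pulled taut (about 8.5 N) at the second stop; no verdict came back.

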